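Check a gauge blade in the bench checking fixture

ROBOT

A 7-joint arm with a two-finger parallel gripper is mounted at the origin on the work surface. World frame = base frame: x ahead of the robot, y to its left, z up, the work surface at z = 0. Lengths are in mm, angles in rad, forces in N, time in s.
With the tool pointing down it reaches from about 400 to 875 mm from the base axis. Payload 19.3 kg.
Tool frame: the origin (TCP) lies on the centre line of the jaws, within the pads' length; the fingertips stand 22 mm ahead of it and the grasp point (between the pads) lies 3 mm ahead of it; x points along the fingers, y is the direction in which the jaws open and shut, and the axes are right-handed (so a half turn about x gives the same grasp; the last joint's range is limited). The gripper opens to 85 mm and grips with 20 to 120 N. Pads are 22 mm wide; open, the fingers measure 114 mm over their backs; the gripper's body (76 mm by 85 mm) begins 54 mm behind the grasp point. The pads swing forward as they close: fully open they stand 13 mm farther back than shut.
Start: joints at [-1.312, 0.521, -0.036, 1.599, 0.021, 1.021, -0.113], TCP at [201.836, 591.505, 253.291] pointing down, gripper open.
Joint ranges: [-2.91, 2.91], [-0.3, 2.13], [-1.5, 1.42], [0.17, 2.43], [-1.26, 4.41], [0.16, 1.93], [-2.52, 2.52]. Speed limits (rad/s): [1.89, 1.89, 2.39, 2.39, 3.01, 3.01, 3.01].

INTERFACE

Orientations are given as a rotation vector (axis times angle).
In Python, from cell import state, snapshot, calibration, close_job gives the robot as it stands.
- The arm moves only by the tool arm_command, never from a script. Its argument "commands" is a list of rows, each a list of 6 numbers: the shift along the world's x, y, z in mm, then the turn, a rotation vector about the world's x, y, z in degrees. A call has 1 to 10 rows; each row shifts and turns the commanded pose from where the row before left it; what a row does not reach is not made up. A row lasts 1/8 s, in which the tool goes at most 62.5 mm and 10.7 degrees, less where a joint would pass 70% of its speed; a pose out of reach is approached as far as the arm can. A call with a gripper value outside its range is refused whole. "hand" is the finger opening in mm, from 0 to 85.4, set as the call begins (left out, the last holds). The fingers move at their own pace and stop on an object; "force" is the grip in N (left out, the last holds). Time passes only in rows, so rows that do not move let the fingers close. It gives the time, the measured TCP pose, the force and the opening at its end, in the units of the state.
- state(): the state, without advancing time (a new reading comes with each control period).
- snapshot(name): name is "scene" or "top" or "wrist"; returns the picture (384x512x3 uint8, red, green, blue); there is no depth.
- calibration(name): a dict with "fx", "fy", "cx", "cy" (pixels), "k1" (the pictures are not rectified: a ray, as slopes to the right and down, at radius r is drawn at 1 + k1 r^2 times it, then the intrinsics apply), "pose" (4x4, takes a point from camera to world coordinates). Camera axes: x right, y down, z forward; pixel columns grow to the right and rows downward; lengths in mm; the calibration is good to about 2 mm. A picture is of the moment at which its call begins: read the wrist's pose just before it. calibration takes no time and is no camera call; for the wrist camera it gives the pose at the moment of the call.
- close_job(): hands the job in, once; it reports no verdict.
The state is a dict: "time": time; "q": joint angles; "qvel": joint speeds; "joint_efforts": joint torques, N m; "tool_pos": TCP position; "eef_rot": TCP orientation; "ft_force": force on the tool from outside, world axes, zero at the start; "moment": the same for the moment, N m; "gripper_width": finger opening in mm.
Only numpy, scipy, OpenCV 4.12 (cv2) and the standard library are available. Lean on these libraries where they do the work, as an engineer would, in place of code of your own. Each camera call takes 0.05 s, during which the arm holds its last target. There are 200 camera calls.

TASK

Take the round-nosed gauge blade and slide it, nose first, through the gap under the bridge of the checking fixture until it has pushed the spring depth contact behind the bridge fully home, and leave it lying flat there. Then press the spring plunger on top of the bridge down until its foot stops on the blade, and let it rise again. Push gently against the contact, and leave all the other things where they lie.

Things in the scene. Friction and masses are not known exactly. Their poses are not given: they have to be found in the camera images.
- gauge: gauge blade: flat steel strip 200 x 30 x 5 mm with a round nose; dark wooden grip 80 x 30 x 22 mm on top of its rear end, flush at the sides (27 mm high in all); about 0.3 kg. Origin on the underside below the middle of the grip; x points to the nose (nose at x = +160 mm, rear end at -40 mm), z up
- gauge_tip (a point): nose end of the gauge blade, at half its thickness
- fixture: checking fixture, fixed to the bench: flat grey bed, x = -120 to +150 mm, 100 mm wide, top 20 mm above the bench, with a dark steel bridge over it and, behind the bridge, an aluminium carriage 30 x 60 x 34 mm clamped at a place that differs each time. Origin on the bench below the bridge centre; x is the way the blade goes in, z up
- gap (a point): middle of the gap under the bridge, on the bed's top surface, straight below the plunger. The gap is 35 mm wide and 9 mm high, open at front and back; the bridge is 44 mm long along x, 76 mm wide and stands 40 mm above the bed
- contact (a joint): depth contact on the carriage: a light spring steel foot 22 mm wide, 14 mm high, just above the bed: 0 = out, 0.010 m = fully home (0.6 N, then a hard stop). When out its face is 38 to 62 mm beyond the bridge centre (fixture x), to be found by touch. The lying gauge's own friction keeps it in
- plunger (a joint): spring plunger through the bridge: 0 = up, grows as it is pressed down; its foot meets a 5 mm blade lying on the bed at 0.007 m (about 4 N of spring); 0.011 m with no blade
- plunger_top (a point): middle of the top of the plunger's round black head (38 mm diameter), 98 mm above the bench when up
- scraper: flat steel scraper with the same dark wooden grip as the gauge but a broader, 56 mm wide, square-ended blade, 180 mm long; not to be used; origin under the middle of the grip, x toward the blade end
- weight_tall: loose brass weight, 56 mm diameter, 94 mm tall with its knob; origin under its centre
- weight_low: loose brass weight, 72 mm diameter, 66 mm tall with its knob; origin under its centre
- file: flat file with a round wooden handle, 270 mm long, 28 mm wide, lying along its x; origin on the bench below the point 25 mm in front of the handle
- steel_block: plain steel block 60 x 45 x 40 mm; origin under its centre
- wrench: open-ended wrench lying on the bench; origin under its middle
Not all that is in view belongs to the job. What is shaped like the gauge but red or yellow is not meant.

How it is judged (in metres and radians):
On the way, in this order (a step that is already met when the one before it is completed fails the run):
1. the gauge blade, through the gap, has pushed the depth contact home (at least 8 of 10 mm) (value of joint contact above 0.008 m and x of gauge_tip in the frame of fixture above 0.04 m and y of gauge_tip in the frame of fixture between -0.008 and 0.008 m and z of gauge_tip in the frame of fixture between 0.015 and 0.03 m and angle between the x axis of gauge and the x axis of fixture, either way round below 0.12 rad), for 0.2 s.
2. the plunger is pressed down until its foot stops on the blade (value of joint plunger between 0.0062 and 0.009 m and x of gauge_tip in the frame of fixture above 0.04 m and y of gauge_tip in the frame of fixture between -0.008 and 0.008 m and z of gauge_tip in the frame of fixture between 0.015 and 0.03 m and angle between the x axis of gauge and the x axis of fixture, either way round below 0.12 rad), for 0.2 s.
At the end, for the whole second after the job is handed in: The gauge lies at rest and flat (within 0.06 rad) on the bed, through the gap and in line with it (nose within 8 mm of the centre line, 0.12 rad), holding the depth contact at least 7 of its 10 mm in, and the plunger is up again (within 1.5 mm) (value of joint contact above 0.007 m and value of joint plunger below 0.0015 m and x of gauge_tip in the frame of fixture above 0.04 m and y of gauge_tip in the frame of fixture between -0.008 and 0.008 m and z of gauge_tip in the frame of fixture between 0.015 and 0.03 m and angle between the x axis of gauge and the x axis of fixture, either way round below 0.12 rad and angle between gauge's own z axis and vertical below 0.06 rad and linear speed of gauge below 0.02 m/s); the robot touches nothing.
It fails at once if the gauge is pushed against the fixture with more than 40 N (while the plunger is up) (contact force between gauge and fixture above 40 N and value of joint plunger below 0.003 m).
It fails at once if one of the other things (scraper, weights, file, steel block, wrench) is moved by more than 30 mm (distance of any of scraper, weight_tall, weight_low, file, steel_block, wrench from where it was at the start of the episode above 0.03 m).
It also fails if it takes over 58 s, if anything falls off the work surface, if the arm or the gripper's body presses on something with over 40 N, if the wrist force passes 120 N, or if a joint passes its speed limit or range.

## Working session

There is one attempt and no reset: what is moved stays moved. The work goes in short steps, Python scripts to look and compute and a tool call to move; the robot and the scene stay as the last step left them, time stands still between calls to the robot, and variables do not carry over. Pictures are saved under pics/ and viewed, about 8 in all and at most 12, crops included, and the job is handed in when it is done.

Besides the shell and the picture viewer there is one more tool, called by a JSON object that holds its "fn" and its "kwargs". arm_command: Moves the arm, as the interface text tells. Its arguments: {"type":"object","properties":{"commands":{"type":"array","items":{"type":"array","items":{"type":"number"}}},"hand":{"type":"number"},"force":{"type":"number"}},"required":["commands"]}

```bash
ls; mkdir -p pics
cat > h.py <<'E'
import numpy as np,cv2
from cell import state,snapshot,calibration,close_job
def snap(n,f):
    c=calibration(n); im=snapshot(n); cv2.imwrite('pics/'+f,im[:,:,::-1]); np.save('pics/'+f+'.npy',np.array([c[k] for k in('fx','fy','cx','cy','k1')]+list(np.array(c['pose']).ravel()))); return im
def ray(f,px):
    a=np.load('pics/'+f+'.npy'); P=a[5:].reshape(4,4)
    K=np.array([[a[0],0,a[2]],[0,a[1],a[3]],[0,0,1.]])
    u=cv2.undistortPoints(np.array(px,float).reshape(-1,1,2),K,np.array([a[4],0,0,0])).reshape(-1,2)
    d=np.c_[u,np.ones(len(u))]@P[:3,:3].T
    return P[:3,3],d
def onz(f,px,z):
    o,d=ray(f,px); return o+d*((z-o[2])/d[:,2])[:,None]
E
python3 - <<'E'
from h import *
a=snap('top','top1.png');b=snap('scene','scene1.png')
for n in('top','scene'):print(np.round(calibration(n)['pose'],2),calibration(n)['fx'])
s=state();print(s)
cv2.imwrite('pics/top1b.png',cv2.resize(cv2.imread('pics/top1.png'),(800,600)))
cv2.imwrite('pics/scene1b.png',cv2.resize(cv2.imread('pics/scene1.png'),(800,600)))
E
```

```text
pics
[[-0.00000e+00 -1.00000e+00  9.00000e-02  3.94480e+02]
 [-1.00000e+00  0.00000e+00  1.00000e-02 -1.33900e+01]
 [-1.00000e-02 -9.00000e-02 -1.00000e+00  1.42701e+03]
 [ 0.00000e+00  0.00000e+00  0.00000e+00  1.00000e+00]] 454.9196889561371
[[-2.20000e-01  7.50000e-01 -6.30000e-01  1.31636e+03]
 [ 9.80000e-01  1.70000e-01 -1.30000e-01  1.30810e+02]
 [ 2.00000e-02 -6.40000e-01 -7.70000e-01  1.03525e+03]
 [ 0.00000e+00  0.00000e+00  0.00000e+00  1.00000e+00]] 387.8234517405791
{'time': 0.1, 'q': array([-1.31222862,  0.52192482, -0.03634054,  1.59993064,  0.02118188,
        1.02110062, -0.11278048]), 'qvel': array([ 0.00032534, -0.00243222,  0.00060427, -0.00131742,  0.00221889,
       -0.00159269, -0.00043313]), 'joint_efforts': array([ 5.17014603e-03, -9.28493643e+01,  1.98519856e+00, -3.70537627e+01,
        1.83355721e-02,  5.33653074e-03, -7.42743987e-05]), 'tool_pos': array([201.72915567, 591.26370723, 252.80885214]), 'eef_rot': array([ 0.25723267,  1.55547012, -0.25876619]), 'ft_force': array([0.30489991, 0.68178697, 0.39645966]), 'moment': array([-0.02289116, -0.01097992, -0.02719823]), 'gripper_width': 85.40410907435451}
```

View pics/top1b.png

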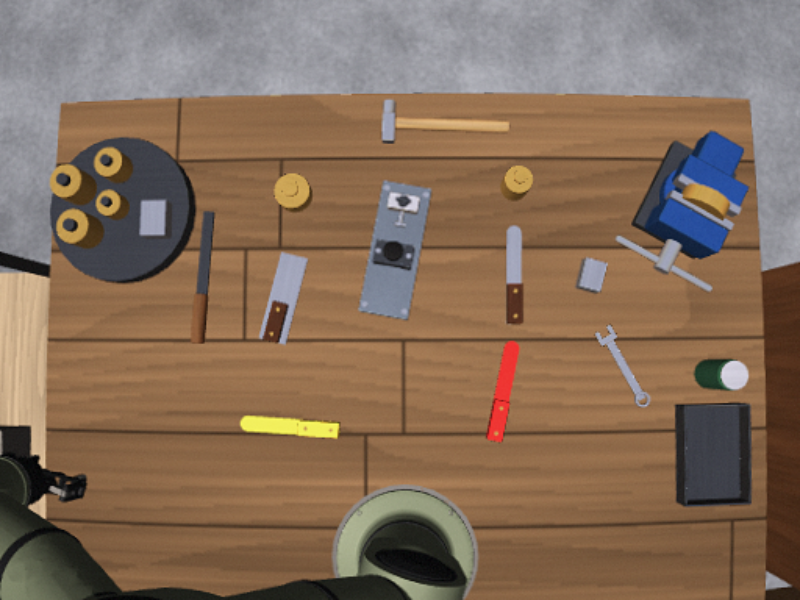

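View pics/scene1b.png

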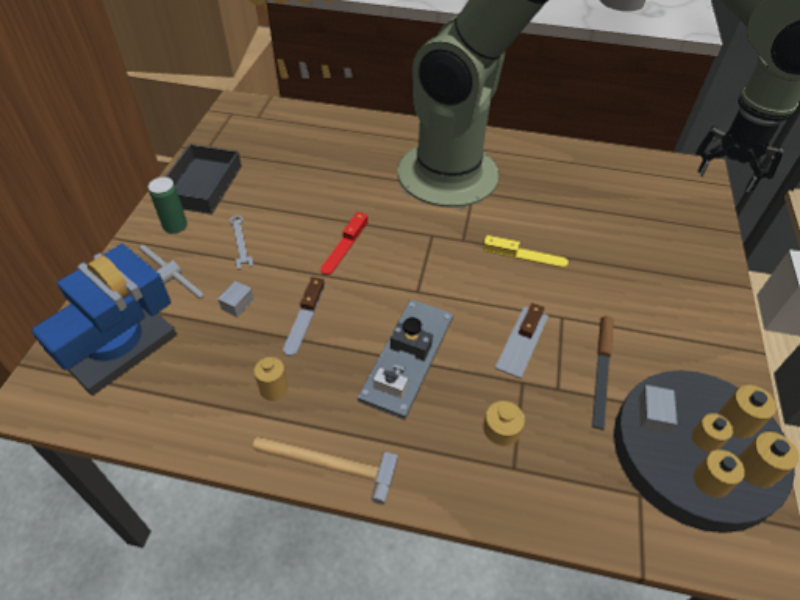

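Run:
```python
from h import *
from scipy.spatial.transform import Rotation as R
im=cv2.imread('pics/top1.png');hsv=cv2.cvtColor(im,cv2.COLOR_BGR2HSV)
def roi(m,x0,y0,x1,y1):
    o=np.zeros_like(m);o[y0:y1,x0:x1]=m[y0:y1,x0:x1];return o
def big(m):
    cs,_=cv2.findContours(m,cv2.RETR_EXTERNAL,cv2.CHAIN_APPROX_NONE);return max(cs,key=cv2.contourArea)
low=(hsv[:,:,1]<70).astype(np.uint8)*255
b=cv2.boxPoints(cv2.minAreaRect(big(roi(low,222,108,285,212))))
w=onz('top1.png',b,20);print('bed px',b.round(1).tolist());print(w.round(1),'sides',np.linalg.norm(w-np.roll(w,1,0),axis=1).round(1))
bl=big(roi(low,312,138,345,212));
p=onz('top1.png',cv2.boxPoints(cv2.minAreaRect(bl)),5);print('blade',p.round(1).tolist())
dark=((hsv[:,:,2]<95)&(hsv[:,:,1]>=70)).astype(np.uint8)*255
g=big(roi(dark,318,175,342,212));p=onz('top1.png',cv2.boxPoints(cv2.minAreaRect(g)),27);print('grip',p.round(1).tolist())
# hand-read
print('hand bed',onz('top1.png',np.array([[384,181],[431,187],[408,319],[360,312]])*.64,20).round(1).tolist())
print('knob',onz('top1.png',np.array([[394,251]])*.64,98).round(1), onz('scene1.png',np.array([[411,325]])*.64,98).round(1))
print('nose',onz('top1.png',np.array([[514,227]])*.64,5).round(1), onz('scene1.png',np.array([[291,352]])*.64,5).round(1))
print('rear',onz('top1.png',np.array([[515,322]])*.64,27).round(1), onz('scene1.png',np.array([[316,281]])*.64,27).round(1))
print('others wt',onz('top1.png',np.array([[518,178]])*.64,90).round(1))
print(R.from_rotvec(state()['eef_rot']).as_matrix().round(3))
```

```text
bed px [[228.60000610351562, 198.8000030517578], [244.1999969482422, 114.30000305175781], [276.20001220703125, 120.19999694824219], [260.6000061035156, 204.6999969482422]]
[[491.1  92.9  20. ]
 [758.8  44.9  20. ]
 [739.3 -56.2  20. ]
 [472.6  -6.4  20. ]] sides [101.  272.  103.  271.4]
blade [[665.9, -208.1, 5.0], [665.9, -236.9, 5.0], [547.6, -234.8, 5.0], [547.7, -206.2, 5.0]]
grip [[542.2, -203.2, 27.0], [542.1, -234.4, 27.0], [467.6, -233.3, 27.0], [467.7, -202.2, 27.0]]
hand bed [[753.8, 40.0, 20.0], [741.1, -55.1, 20.0], [474.2, -8.1, 20.0], [488.3, 87.1, 20.0]]
knob [[598.4  17.8  98. ]] [[602.1  19.4  98. ]]
nose [[ 661.8 -223.9    5. ]] [[ 656.3 -218.7    5. ]]
rear [[ 467.4 -219.6   27. ]] [[ 475.2 -219.3   27. ]]
others wt [[ 741.9 -221.    90. ]]
[[-0.     0.323  0.946]
 [-0.001  0.946 -0.323]
 [-1.    -0.001  0.   ]]
```

{"fn": "arm_command", "kwargs": {"commands": [[35.3, -49, 0, 0, 0, 2], [35.3, -49, 0, 0, 0, 2], [35.3, -49, 0, 0, 0, 2], [35.3, -49, 0, 0, 0, 2], [35.3, -49, 0, 0, 0, 2], [35.3, -49, 0, 0, 0, 2], [35.3, -49, 0, 0, 0, 2], [35.3, -49, 0, 0, 0, 2], [35.3, -49, 0, 0, 0, 2]], "hand": 60}}

```text
time: 1.23
tool_pos: [520.3, 148.8, 253.2]
eef_rot: [0.01, 1.571, -0.01]
ft_force: [1.1, 1.1, 0.5]
gripper_width: 59.8
```

{"fn": "arm_command", "kwargs": {"commands": [[-2, -52.6, 0, 0, 0, 0], [-2, -52.6, 0, 0, 0, 0], [-2, -52.6, 0, 0, 0, 0], [-2, -52.6, 0, 0, 0, 0], [-2, -52.6, 0, 0, 0, 0], [-2, -52.6, 0, 0, 0, 0], [-2, -52.6, 0, 0, 0, 0], [0, 0, 0, 0, 0, 0], [0, 0, 0, 0, 0, 0]]}}

```text
time: 2.35
tool_pos: [505.4, -217.3, 253.0]
eef_rot: [0.012, 1.571, -0.011]
ft_force: [0.8, 0.2, 0.5]
gripper_width: 60.2
```

Run:
```python
from h import *
snap('wrist','w1.png');print(calibration('wrist')['pose'].round(2),state()['tool_pos'],state()['time'],state()['eef_rot'])
cv2.imwrite('pics/w1b.png',cv2.resize(cv2.imread('pics/w1.png'),(800,600)))
```

```text
[[ 1.0000e-02  9.6000e-01  2.7000e-01  4.3825e+02]
 [ 1.0000e+00 -1.0000e-02 -0.0000e+00 -2.1594e+02]
 [ 0.0000e+00  2.7000e-01 -9.6000e-01  3.7379e+02]
 [ 0.0000e+00  0.0000e+00  0.0000e+00  1.0000e+00]] [ 505.6457402  -216.71459692  253.08809691] 2.4 [ 0.01115235  1.57110532 -0.01027832]
```

View pics/w1b.png

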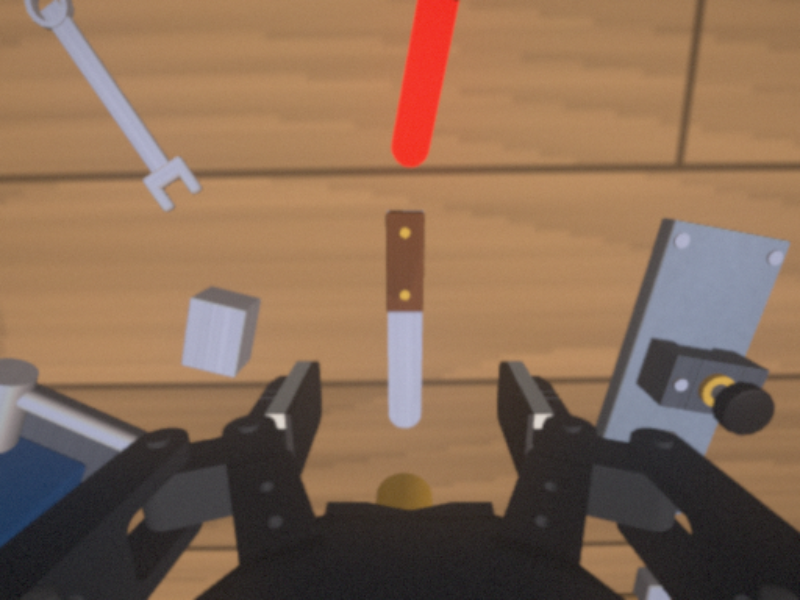

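Run:
```python
from h import *
print('grip',onz('w1.png',np.array([[386,211],[424,211],[424,311],[387,311]])*.64,27).round(1).tolist())
print('nose,bl',onz('w1.png',np.array([[404,427],[388,400],[421,400]])*.64,5).round(1).tolist())
print('bed',onz('w1.png',np.array([[668,219],[789,241]])*.64,20).round(1).tolist())
```

```text
grip [[465.0, -234.2, 27.0], [465.5, -205.1, 27.0], [545.6, -205.5, 27.0], [545.2, -235.6, 27.0]]
nose,bl [[665.9, -224.1, 5.0], [637.6, -238.3, 5.0], [638.0, -207.9, 5.0]]
bed [[474.6, -12.2, 20.0], [493.1, 89.1, 20.0]]
```

{"fn": "arm_command", "kwargs": {"commands": [[-0.5, -3, -40, 0, 0, 0], [0, 0, -50, 0, 0, 0], [0, 0, -50, 0, 0, 0], [0, 0, -40, 0, 0, 0], [0, 0, -26, 0, 0, 0], [0, 0, -12, 0, 0, 0], [0, 0, -8, 0, 0, 0], [0, 0, 0, 0, 0, 0], [0, 0, 0, 0, 0, 0]]}}

```text
time: 3.52
tool_pos: [505.5, -220.8, 28.1]
eef_rot: [0.011, 1.57, -0.012]
ft_force: [0.9, 0.1, 0.1]
gripper_width: 59.7
```

{"fn": "arm_command", "kwargs": {"commands": [[0, 0, 0, 0, 0, 0], [0, 0, 0, 0, 0, 0], [0, 0, 0, 0, 0, 0], [0, 0, 0, 0, 0, 0], [0, 0, 0, 0, 0, 0], [0, 0, 0, 0, 0, 0]], "hand": 20, "force": 50}}

```text
time: 4.28
tool_pos: [505.3, -220.7, 27.9]
eef_rot: [0.012, 1.57, -0.012]
ft_force: [-1.6, 1.4, 9.8]
gripper_width: 29.2
```

{"fn": "arm_command", "kwargs": {"commands": [[0, 0, 15, 0, 0, 0], [0, 0, 30, 0, 0, 0], [0, 0, 45, 0, 0, 0], [10, 25, 45, 0, 0, -2], [10, 25, 45, 0, 0, -2.5], [15, 30, 30, 0, 0, -2.5], [16, 36, 12, 0, 0, -2.5], [0, 0, 0, 0, 0, 0], [0, 0, 0, 0, 0, 0]]}}

```text
time: 5.4
tool_pos: [555.5, -105.0, 249.6]
eef_rot: [0.141, 1.566, -0.142]
ft_force: [-0.0, -0.3, -3.0]
gripper_width: 29.0
```

Run:
```python
from h import *
snap('wrist','w2.png');s=state();print(s['tool_pos'],s['time'],s['eef_rot'],s['gripper_width'],s['ft_force'])
cv2.imwrite('pics/w2b.png',cv2.resize(cv2.imread('pics/w2.png'),(800,600)))
```

```text
[ 555.36133205 -105.49595565  249.35396868] 5.45 [ 0.14193552  1.56669625 -0.14254007] 29.179116132373757 [ 0.87968686 -0.66885878 -3.25848655]
```

View pics/w2b.png

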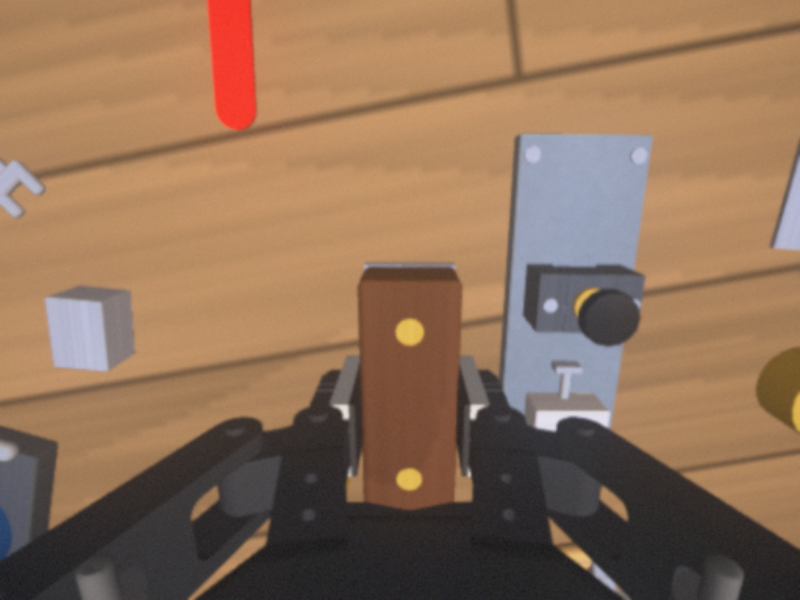

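Run:
```python
from h import *
im=cv2.imread('pics/w2.png');hsv=cv2.cvtColor(im,cv2.COLOR_BGR2HSV).astype(int)
L=[];Rr=[]
for r in list(range(100,165,4))+list(range(215,240,4)):
    row=hsv[r]; m=(row[:,1]<90)&(row[:,2]>105); c=np.where(m[318:425])[0]+318
    L.append((c.min(),r));Rr.append((c.max()+1,r))
print(hsv[130,320:345].tolist())
F=[]
for A in(L,Rr):
    w=onz('w2.png',A,20); v=cv2.fitLine(w[:,:2].astype(np.float32),cv2.DIST_HUBER,0,.01,.01).ravel(); 
    if v[0]<0: v[:2]*=-1
    F.append(v);res=(w[:,:2]-v[2:])@np.array([-v[1],v[0]]);print(A[0],A[-1],'ang',np.degrees(np.arctan2(v[1],v[0])).round(2),'res',res.std().round(2))
a=sum(np.arctan2(v[1],v[0]) for v in F)/2;u=np.array([np.cos(a),np.sin(a)]);n=np.array([-u[1],u[0]])
lat=[v[2:]@n for v in F];print('deg',np.degrees(a),'width',np.diff(lat),'lat',np.mean(lat))
k=onz('w2.png',np.array([[609,317]])*.64,98)[0];f=onz('w2.png',np.array([[586,136]])*.64,20)[0]
br=onz('w2.png',np.array([[526,266],[643,276]])*.64,60);print('bridge top front',br.round(1).tolist(),(br[:,:2]@n),br[:,:2]@u)
print('knob',k,k[:2]@n,k[:2]@u,'front edge u',f[:2]@u,'origin xy',(u*(f[:2]@u+120)+n*np.mean(lat)))
t=onz('w2.png',np.array([[556,366],[580,366]])*.64,34);print('contact u',t[:,:2]@u-(f[:2]@u+120),t[:,:2]@n)
g=onz('w2.png',np.array([[410,332],[409,479]])*.64,249.4-28+27);print('rivets',g.round(1).tolist(),(g[:,:2]@n),'tcp',state()['tool_pos'][:2]@n)
```

```text
[[14, 113, 194], [15, 115, 190], [14, 111, 193], [14, 113, 194], [14, 112, 192], [14, 112, 187], [13, 99, 157], [12, 54, 109], [0, 17, 92], [174, 12, 104], [116, 15, 138], [113, 34, 175], [113, 42, 188], [115, 40, 186], [111, 42, 186], [112, 42, 186], [112, 43, 185], [113, 44, 186], [112, 40, 183], [112, 42, 184], [112, 41, 186], [112, 44, 186], [111, 41, 187], [111, 41, 185], [110, 46, 188]]
(np.int64(331), 100) (np.int64(319), 239) ang -10.63 res 1.38
(np.int64(417), 100) (np.int64(397), 239) ang -10.5 res 6.47
deg -10.566059 width [104.35504] lat 128.80023
bridge top front [[565.8, -22.3, 60.0], [588.0, 59.5, 60.0]] [ 81.78288612 166.35050522] [560.29744232 567.09270368]
knob [599.24319936  18.16240747  98.        ] 127.73710778131661 585.7520965511775 front edge u 469.8024783237143 origin xy [603.41985163  18.46479443]
contact u [58.99988699 58.93975053] [119.81496395 139.58987321]
rivets [[532.7, -100.3, 248.4], [582.0, -109.6, 248.4]] [-0.93738633 -0.98854172] tcp -1.871098923739384
```

Run:
```python
from h import *
im=cv2.imread('pics/w2.png');hsv=cv2.cvtColor(im,cv2.COLOR_BGR2HSV).astype(int)
E={'L':[],'R':[]}
for r in list(range(106,162,4)):
    row=hsv[r]; m=(row[:,1]<78)&(row[:,2]>143); c=np.where(m[318:419])[0]+318
    E['L'].append((c.min()-.5,r));E['R'].append((c.max()+.5,r))
a=np.radians(-10.5);u=np.array([np.cos(a),np.sin(a)]);n=np.array([-u[1],u[0]])
for k,A in E.items():
    w=onz('w2.png',A,20)[:,:2];p=np.polyfit(w@u,w@n,1);print(k,A[0],A[-1],'slope deg',np.degrees(p[0]).round(2),'res',(w@n-np.polyval(p,w@u)).std().round(2),'lat@u=480,590',np.polyval(p,[480,590]).round(2))
print(state()['tool_pos'][:2]@n)
```

```text
L (np.float64(331.5), 106) (np.float64(328.5), 158) slope deg 0.16 res 0.32 lat@u=480,590 [80.25 80.55]
R (np.float64(415.5), 106) (np.float64(407.5), 158) slope deg -0.31 res 0.35 lat@u=480,590 [179.68 179.09]
-2.52285193319378
```

{"fn": "arm_command", "kwargs": {"commands": [[-20, 22, 0, 0, 0, -0.2], [-25, 27, 0, 0, 0, 0], [-28, 31, 0, 0, 0, 0], [-28, 31, 0, 0, 0, 0], [-25, 27, 0, 0, 0, 0], [-22.1, 23.2, 0, 0, 0, 0], [0, 0, -30, 0, 0, 0], [0, 0, -40, 0, 0, 0], [0, 0, -40, 0, 0, 0], [0, 0, -30, 0, 0, 0]]}}

```text
time: 6.7
tool_pos: [407.5, 55.5, 108.0]
eef_rot: [0.145, 1.567, -0.146]
ft_force: [0.5, 0.0, -4.2]
gripper_width: 29.0
```

{"fn": "arm_command", "kwargs": {"commands": [[0, 0, -20, 0, 0, 0], [0, 0, -15, 0, 0, 0], [0, 0, -10, 0, 0, 0], [0, 0, 0, 0, 0, 0], [0, 0, 0, 0, 0, 0], [0, 0, 0, 0, 0, 0]]}}

```text
time: 7.45
tool_pos: [408.2, 56.5, 64.8]
eef_rot: [0.145, 1.565, -0.144]
ft_force: [1.0, 0.7, -3.3]
gripper_width: 28.9
```

Run:
```python
from h import *
snap('scene','s2.png');snap('top','t2.png');s=state();print(s['tool_pos'],s['time'],s['eef_rot'],s['gripper_width'],s['ft_force'])
a=np.radians(-10.5);u=np.array([np.cos(a),np.sin(a)]);n=np.array([-u[1],u[0]]);print(s['tool_pos'][:2]@u,s['tool_pos'][:2]@n)
im=cv2.imread('pics/s2.png')[170:290,200:330];im2=cv2.imread('pics/t2.png')[100:260,190:320]
cv2.imwrite('pics/s2b.png',np.hstack([cv2.resize(im,(433,400),interpolation=2),cv2.resize(im2,(325,400),interpolation=2)]))
```

```text
[408.12732937  56.57607736  64.65596634] 7.55 [ 0.14454544  1.56533149 -0.14419074] 29.02833585631142 [-0.1316975  -0.59155958 -3.00488872]
390.9830283286212 130.0040040541803
```

View pics/s2b.png

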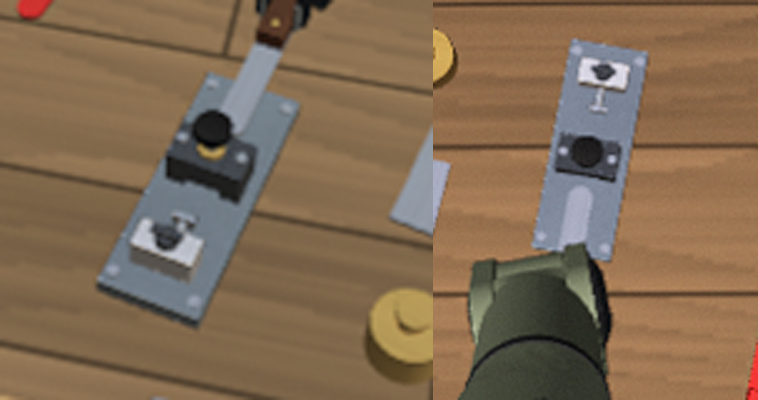

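{"fn": "arm_command", "kwargs": {"commands": [[-0.1, -0.6, -5, 0, 0, 0], [0, 0, -5, 0, 0, 0], [0, 0, -3, 0, 0, 0], [0, 0, -2, 0, 0, 0], [0, 0, 0, 0, 0, 0], [0, 0, 0, 0, 0, 0]]}}

```text
time: 8.3
tool_pos: [407.9, 55.9, 49.4]
eef_rot: [0.144, 1.566, -0.144]
ft_force: [-0.3, -0.5, -3.1]
gripper_width: 28.9
```

{"fn": "arm_command", "kwargs": {"commands": [[1.97, -0.37, 0, 0, 0, 0], [1.97, -0.37, 0, 0, 0, 0], [1.97, -0.37, 0, 0, 0, 0], [1.97, -0.37, 0, 0, 0, 0], [1.97, -0.37, 0, 0, 0, 0], [1.97, -0.37, 0, 0, 0, 0], [1.97, -0.37, 0, 0, 0, 0], [1.97, -0.37, 0, 0, 0, 0], [1.97, -0.37, 0, 0, 0, 0], [1.97, -0.37, 0, 0, 0, 0]]}}

```text
time: 9.55
tool_pos: [427.7, 52.2, 49.3]
eef_rot: [0.144, 1.566, -0.144]
ft_force: [-0.3, -0.5, -3.1]
gripper_width: 29.0
```

{"fn": "arm_command", "kwargs": {"commands": [[1.97, -0.37, 0, 0, 0, 0], [1.97, -0.37, 0, 0, 0, 0], [1.97, -0.37, 0, 0, 0, 0], [1.97, -0.37, 0, 0, 0, 0], [0, 0, 0, 0, 0, 0]]}}

```text
time: 10.18
tool_pos: [435.6, 50.7, 49.3]
eef_rot: [0.145, 1.566, -0.145]
ft_force: [-0.6, 0.1, -3.3]
gripper_width: 29.0
```

{"fn": "arm_command", "kwargs": {"commands": [[2.95, -0.55, 0, 0, 0, 0], [2.95, -0.55, 0, 0, 0, 0], [2.95, -0.55, 0, 0, 0, 0], [2.95, -0.55, 0, 0, 0, 0], [2.95, -0.55, 0, 0, 0, 0], [2.95, -0.55, 0, 0, 0, 0], [2.95, -0.55, 0, 0, 0, 0], [2.95, -0.55, 0, 0, 0, 0], [2.95, -0.55, 0, 0, 0, 0], [2.95, -0.55, 0, 0, 0, 0]]}}

```text
time: 11.42
tool_pos: [465.1, 45.2, 49.3]
eef_rot: [0.144, 1.566, -0.144]
ft_force: [0.6, -0.3, -4.2]
gripper_width: 28.9
```

{"fn": "arm_command", "kwargs": {"commands": [[1.97, -0.37, 0, 0, 0, 0], [1.97, -0.37, 0, 0, 0, 0], [1.97, -0.37, 0, 0, 0, 0], [1.97, -0.37, 0, 0, 0, 0], [1.97, -0.37, 0, 0, 0, 0], [0, 0, 0, 0, 0, 0]]}}

```text
time: 12.18
tool_pos: [474.9, 43.4, 49.3]
eef_rot: [0.144, 1.566, -0.144]
ft_force: [0.1, -0.5, -4.6]
gripper_width: 29.0
```

Run:
```python
from h import *
snap('scene','s3.png');snap('top','t3.png');s=state();print(s['tool_pos'],s['time'],s['ft_force'])
im=cv2.imread('pics/s3.png')[170:290,200:330];im2=cv2.imread('pics/t3.png')[100:260,190:320]
cv2.imwrite('pics/s3b.png',np.hstack([cv2.resize(im,(433,400),interpolation=2),cv2.resize(im2,(325,400),interpolation=2)]))
```

```text
[474.68884734  43.38263367  49.28270796] 12.275 [ 0.18447824  0.43965167 -3.74658806]
```

View pics/s3b.png

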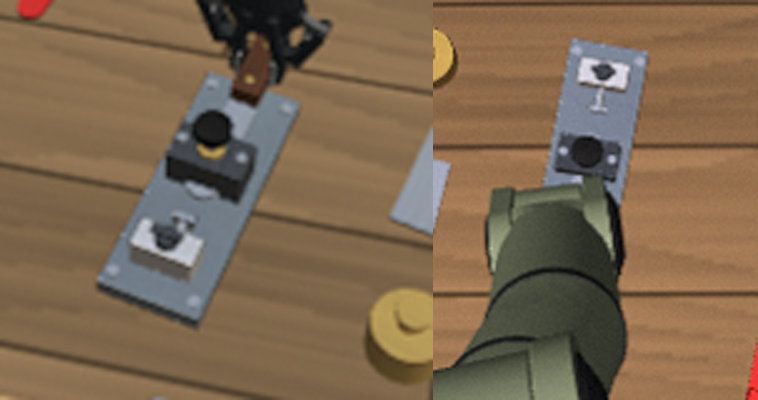

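{"fn": "arm_command", "kwargs": {"commands": [[1.97, -0.37, 0, 0, 0, 0], [1.97, -0.37, 0, 0, 0, 0], [1.97, -0.37, 0, 0, 0, 0], [1.97, -0.37, 0, 0, 0, 0], [1.97, -0.37, 0, 0, 0, 0], [1.97, -0.37, 0, 0, 0, 0], [1.97, -0.37, 0, 0, 0, 0], [1.97, -0.37, 0, 0, 0, 0], [1.97, -0.37, 0, 0, 0, 0], [1.97, -0.37, 0, 0, 0, 0]], "force": 25}}

```text
time: 13.52
tool_pos: [494.6, 39.7, 49.3]
eef_rot: [0.144, 1.566, -0.144]
ft_force: [0.7, -0.5, -2.7]
gripper_width: 29.2
```

Run:
```python
from h import *
F=[]
for i in range(4):
    snap('scene','s4.png');F.append(state()['ft_force'])
print(np.mean(F,0),np.std(F,0))
im=cv2.imread('pics/s4.png')[215:275,225:305]
cv2.imwrite('pics/s4b.png',cv2.resize(im,(640,480),interpolation=2))
```

```text
[ 0.27566869  0.16102479 -3.47161625] [0.19642925 0.56067397 0.06718006]
```

View pics/s4b.png

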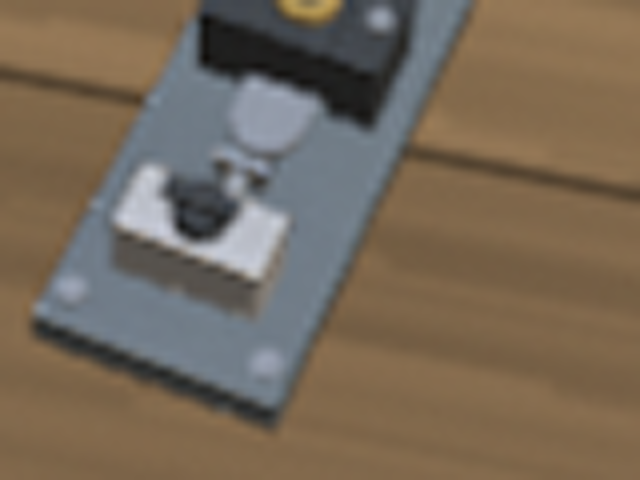

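{"fn": "arm_command", "kwargs": {"commands": [[0.98, -0.18, 0, 0, 0, 0], [0.98, -0.18, 0, 0, 0, 0], [0.98, -0.18, 0, 0, 0, 0], [0.98, -0.18, 0, 0, 0, 0], [0.98, -0.18, 0, 0, 0, 0], [0.98, -0.18, 0, 0, 0, 0], [0.98, -0.18, 0, 0, 0, 0], [0.98, -0.18, 0, 0, 0, 0], [0.98, -0.18, 0, 0, 0, 0]]}}

```text
time: 14.85
tool_pos: [503.3, 38.1, 49.3]
eef_rot: [0.144, 1.566, -0.144]
ft_force: [1.0, 0.6, -3.1]
gripper_width: 28.9
```

{"fn": "arm_command", "kwargs": {"commands": [[0.98, -0.18, 0, 0, 0, 0], [0.98, -0.18, 0, 0, 0, 0]]}}

```text
time: 15.1
tool_pos: [505.3, 37.7, 49.3]
eef_rot: [0.144, 1.566, -0.145]
ft_force: [0.0, 0.7, -3.9]
gripper_width: 28.8
```

{"fn": "arm_command", "kwargs": {"commands": [[0.98, -0.18, 0, 0, 0, 0], [0.98, -0.18, 0, 0, 0, 0]]}}

```text
time: 15.35
tool_pos: [507.2, 37.3, 49.3]
eef_rot: [0.144, 1.566, -0.144]
ft_force: [-0.3, 0.4, -3.9]
gripper_width: 29.3
```

{"fn": "arm_command", "kwargs": {"commands": [[0.98, -0.18, 0, 0, 0, 0], [0.5, -0.1, 0, 0, 0, 0]]}}

```text
time: 15.6
tool_pos: [508.8, 37.0, 49.3]
eef_rot: [0.144, 1.566, -0.144]
ft_force: [-0.7, 0.6, -4.3]
gripper_width: 29.1
```

{"fn": "arm_command", "kwargs": {"commands": [[0.5, -0.1, 0, 0, 0, 0], [0.5, -0.1, 0, 0, 0, 0]]}}

```text
time: 15.85
tool_pos: [509.7, 36.8, 49.3]
eef_rot: [0.144, 1.566, -0.144]
ft_force: [-0.5, 0.5, -3.5]
gripper_width: 29.0
```

Run:
```python
from h import *
snap('scene','s5.png');print(state()['ft_force'],state()['tool_pos'])
im=cv2.imread('pics/s5.png')[215:275,225:305]
cv2.imwrite('pics/s5b.png',cv2.resize(im,(640,480),interpolation=2))
```

```text
[ 0.04074511  0.73035422 -3.58913152] [509.75205757  36.81764974  49.29313265]
```

View pics/s5b.png

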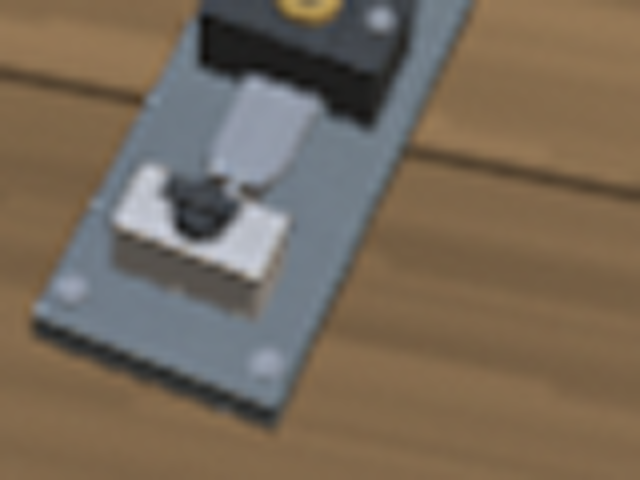

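{"fn": "arm_command", "kwargs": {"commands": [[0.98, -0.18, 0, 0, 0, 0], [0.5, -0.1, 0, 0, 0, 0]]}}

```text
time: 16.15
tool_pos: [511.2, 36.6, 49.3]
eef_rot: [0.144, 1.566, -0.144]
ft_force: [0.1, -0.2, -3.8]
gripper_width: 28.9
```

{"fn": "arm_command", "kwargs": {"commands": [[0.5, -0.1, 0, 0, 0, 0], [0.5, -0.1, 0, 0, 0, 0]]}}

```text
time: 16.4
tool_pos: [512.2, 36.4, 49.3]
eef_rot: [0.144, 1.566, -0.144]
ft_force: [-1.1, 1.0, -3.8]
gripper_width: 28.8
```

{"fn": "arm_command", "kwargs": {"commands": [[0.5, -0.1, 0, 0, 0, 0], [0.5, -0.1, 0, 0, 0, 0]]}}

```text
time: 16.65
tool_pos: [513.2, 36.2, 49.3]
eef_rot: [0.144, 1.566, -0.145]
ft_force: [-1.0, 0.2, -2.8]
gripper_width: 28.9
```

{"fn": "arm_command", "kwargs": {"commands": [[0.5, -0.1, 0, 0, 0, 0], [0.5, -0.1, 0, 0, 0, 0]]}}

```text
time: 16.9
tool_pos: [513.7, 36.0, 49.2]
eef_rot: [0.144, 1.567, -0.145]
ft_force: [-5.3, 0.9, -3.2]
gripper_width: 28.9
```

{"fn": "arm_command", "kwargs": {"commands": [[0, 0, -0.5, 0, 0, 0], [0, 0, -0.5, 0, 0, 0], [0, 0, 0, 0, 0, 0]]}}

```text
time: 17.27
tool_pos: [513.7, 36.0, 48.2]
eef_rot: [0.144, 1.567, -0.144]
ft_force: [-5.1, 1.8, -0.3]
gripper_width: 29.1
```

{"fn": "arm_command", "kwargs": {"commands": [[0, 0, -0.4, 0, 0, 0], [0, 0, 0, 0, 0, 0]]}}

```text
time: 17.52
tool_pos: [513.8, 36.0, 48.0]
eef_rot: [0.144, 1.567, -0.144]
ft_force: [-6.9, 1.2, 3.1]
gripper_width: 29.0
```

{"fn": "arm_command", "kwargs": {"commands": [[0, 0, 0, 0, 0, 0], [0, 0, 0, 0, 0, 0], [0, 0, 0, 0, 0, 0], [0, 0, 0, 0, 0, 0]], "hand": 55}}

```text
time: 18.02
tool_pos: [514.3, 36.0, 47.9]
eef_rot: [0.145, 1.566, -0.144]
ft_force: [-0.9, -0.4, -0.4]
gripper_width: 54.8
```

{"fn": "arm_command", "kwargs": {"commands": [[0, 0, 10, 0, 0, 0], [0, 0, 25, 0, 0, 0], [0, 0, 35, 0, 0, 0], [0, 0, 35, 0, 0, 0], [0, 0, 30, 0, 0, 0], [0, 0, 15, 0, 0, 0], [0, 0, 0, 0, 0, 0]]}}

```text
time: 18.9
tool_pos: [514.5, 36.0, 198.6]
eef_rot: [0.145, 1.564, -0.144]
ft_force: [-0.1, 0.3, -0.2]
gripper_width: 55.0
```

Run:
```python
from h import *
snap('scene','s6.png');snap('wrist','w6.png');s=state();print(s['ft_force'],s['tool_pos'],s['time'])
im=cv2.imread('pics/s6.png')[195:275,225:305];im2=cv2.imread('pics/w6.png')
cv2.imwrite('pics/s6b.png',np.hstack([cv2.resize(im,(384,384),interpolation=2),cv2.resize(im2,(400,384))]))
```

```text
[-0.41543503 -0.45332258  0.32236164] [513.75196325  35.97505094 197.11767104] 19.0
```

View pics/s6b.png

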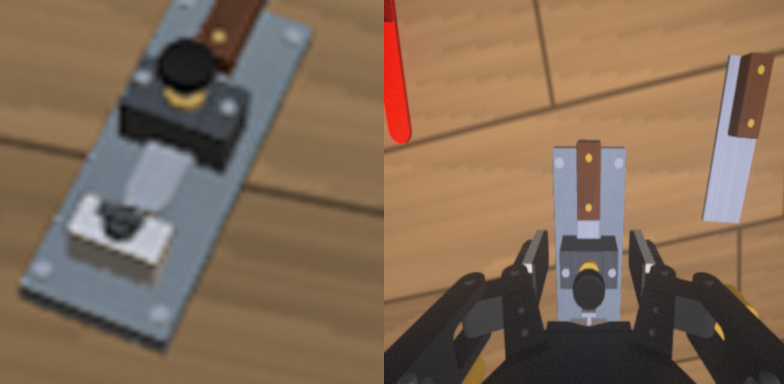

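Run:
```python
from h import *
im=cv2.imread('pics/w6.png');v=im.max(2);m=np.zeros_like(v);m[262:316,230:292]=(v[262:316,230:292]<55)*255
cs,_=cv2.findContours(m,cv2.RETR_EXTERNAL,cv2.CHAIN_APPROX_NONE)
for c in cs:
    if cv2.contourArea(c)>150:
        (x,y),r=cv2.minEnclosingCircle(c);print(x,y,r,cv2.contourArea(c),cv2.boundingRect(c),onz('w6.png',[[x,y]],98).round(1))
print(onz('w6.png',[[261,290]],98),onz('w6.png',[[241,290],[282,290]],98))
a=np.radians(-10.6);print(np.array([514,36])+ (590-505+3)*np.array([np.cos(a),np.sin(a)]), state()['eef_rot'])
```

```text
263.3235168457031 299.1470642089844 14.832801818847656 188.0 (249, 289, 30, 20) [[608.1  20.3  98. ]]
[[598.34205947  19.99503015  98.        ]] [[595.10222276   2.45712461  98.        ]
 [601.76109101  38.40517164  98.        ]]
[600.49831073  19.81228115] [ 0.14417002  1.56695536 -0.1446013 ]
```

{"fn": "arm_command", "kwargs": {"commands": [[20, -4, 0, 0, 0, 0], [25, -4, 0, 0, 0, 0], [25, -4, 0, 0, 0, 0], [16.2, -4, 0, 0, 0, 0], [0, 0, -20, 0, 0, 0], [0, 0, -25, 0, 0, 0], [0, 0, -15, 0, 0, 0], [0, 0, -8, 0, 0, 0], [0, 0, 0, 0, 0, 0], [0, 0, 0, 0, 0, 0]], "hand": 0}}

```text
time: 20.25
tool_pos: [600.7, 20.0, 130.5]
eef_rot: [0.145, 1.565, -0.144]
ft_force: [0.1, -0.1, -0.1]
gripper_width: -0.3
```

{"fn": "arm_command", "kwargs": {"commands": [[0, 0, -2, 0, 0, 0], [0, 0, -2, 0, 0, 0], [0, 0, -2, 0, 0, 0]]}}

```text
time: 20.62
tool_pos: [600.4, 20.0, 123.9]
eef_rot: [0.144, 1.566, -0.144]
ft_force: [0.1, 0.2, 1.6]
gripper_width: -0.1
```

{"fn": "arm_command", "kwargs": {"commands": [[0, 0, -1, 0, 0, 0], [0, 0, -1, 0, 0, 0]]}}

```text
time: 20.88
tool_pos: [600.4, 20.0, 121.8]
eef_rot: [0.144, 1.566, -0.144]
ft_force: [0.1, 0.2, -0.2]
gripper_width: -0.0
```

{"fn": "arm_command", "kwargs": {"commands": [[0, 0, -1, 0, 0, 0], [0, 0, -1, 0, 0, 0], [0, 0, -1, 0, 0, 0], [0, 0, 0, 0, 0, 0]]}}

```text
time: 21.38
tool_pos: [600.4, 20.0, 118.9]
eef_rot: [0.144, 1.566, -0.144]
ft_force: [-1.1, -0.2, 1.8]
gripper_width: 0.3
```

{"fn": "arm_command", "kwargs": {"commands": [[0, 0, -1, 0, 0, 0], [0, 0, -1, 0, 0, 0], [0, 0, 0, 0, 0, 0]]}}

```text
time: 21.75
tool_pos: [600.4, 20.0, 116.8]
eef_rot: [0.144, 1.566, -0.144]
ft_force: [-0.8, 0.1, 2.7]
gripper_width: -0.0
```

{"fn": "arm_command", "kwargs": {"commands": [[0, 0, -0.5, 0, 0, 0], [0, 0, -0.5, 0, 0, 0], [0, 0, 0, 0, 0, 0]]}}

```text
time: 22.12
tool_pos: [600.4, 20.0, 115.9]
eef_rot: [0.144, 1.566, -0.144]
ft_force: [-0.6, -0.5, 2.4]
gripper_width: 0.1
```

{"fn": "arm_command", "kwargs": {"commands": [[0, 0, -1, 0, 0, 0], [0, 0, -0.5, 0, 0, 0], [0, 0, 0, 0, 0, 0]]}}

```text
time: 22.5
tool_pos: [600.3, 20.0, 114.3]
eef_rot: [0.144, 1.566, -0.145]
ft_force: [-1.0, -1.5, 2.9]
gripper_width: -0.0
```

{"fn": "arm_command", "kwargs": {"commands": [[0, 0, -0.5, 0, 0, 0], [0, 0, -0.5, 0, 0, 0], [0, 0, 0, 0, 0, 0]]}}

```text
time: 22.88
tool_pos: [600.4, 20.0, 113.4]
eef_rot: [0.144, 1.566, -0.145]
ft_force: [-0.6, -0.6, 2.8]
gripper_width: 0.1
```

{"fn": "arm_command", "kwargs": {"commands": [[0, 0, -0.5, 0, 0, 0], [0, 0, 0, 0, 0, 0]]}}

```text
time: 23.12
tool_pos: [600.4, 20.0, 113.1]
eef_rot: [0.144, 1.566, -0.144]
ft_force: [-1.3, -0.4, 6.7]
gripper_width: -0.0
```

{"fn": "arm_command", "kwargs": {"commands": [[0, 0, -0.4, 0, 0, 0], [0, 0, 0, 0, 0, 0], [0, 0, 0, 0, 0, 0], [0, 0, 0, 0, 0, 0]]}}

```text
time: 23.62
tool_pos: [600.5, 20.0, 113.1]
eef_rot: [0.145, 1.566, -0.144]
ft_force: [-3.9, 0.7, 14.5]
gripper_width: 0.2
```

{"fn": "arm_command", "kwargs": {"commands": [[0, 0, 3, 0, 0, 0], [0, 0, 4, 0, 0, 0], [0, 0, 6, 0, 0, 0], [0, 0, 30, 0, 0, 0], [0, 0, 50, 0, 0, 0], [-30, 5, 30, 0, 0, 0], [-50, 8, 0, 0, 0, 0], [-40, 8, 0, 0, 0, 0], [0, 0, 0, 0, 0, 0], [0, 0, 0, 0, 0, 0]]}}

```text
time: 24.88
tool_pos: [480.9, 41.0, 235.9]
eef_rot: [0.145, 1.565, -0.144]
ft_force: [0.1, 0.1, 0.3]
gripper_width: -0.2
```

Run:
```python
from h import *
snap('scene','s7.png');snap('wrist','w7.png');s=state();print(s['ft_force'],s['tool_pos'],s['time'])
im=cv2.imread('pics/s7.png')[195:275,225:305];im2=cv2.imread('pics/w7.png')
cv2.imwrite('pics/s7b.png',np.hstack([cv2.resize(im,(384,384),interpolation=2),cv2.resize(im2,(400,384))]))
```

```text
[-0.32704332  0.87899619  0.11376471] [481.06882721  40.8157209  235.45047061] 24.975
```

View pics/s7b.png

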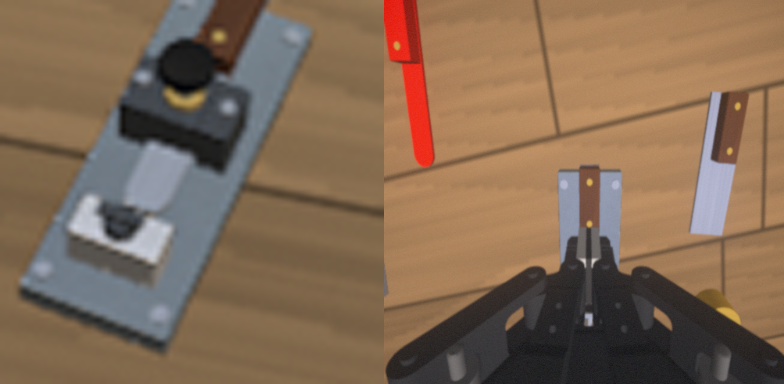

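```bash
python3 -c "
from h import *
print(close_job())"
```

```text
the job is handed in; nothing more can be done
None
```

The gauge blade is through the gap and lying on the bed against the depth contact. I pressed the plunger down onto the blade and let it rise again, then handed the job in at about 25 s of the 58 s allowed. The hand-in gives no verdict.

- **Insertion:** I gripped the dark-handled gauge, lined it up with the bed and slid it in about 1.5 mm above the bed, feeling nothing on the way. Near the end the force jumped from about 1 N to 5 N and the tool moved only half its step, which I took as the contact's hard stop. I then lowered the gauge until the bed carried it and let go. The push stayed at about 7 N, against the 40 N limit.
- **Plunger:** I pressed with closed fingers. The spring force rose to about 3 N, then there was a firm stop after about 7 mm of travel. That matches the foot landing on a 5 mm blade. I held there for about 0.4 s at up to 14.5 N, then backed off.
- **Last checks:** The final pictures show the blade straight in the gap with its nose at the carriage, the plunger head up, and the arm clear with wrist force near zero. The scraper showed no sign of being moved. I did not check the other loose things after the start, but the arm felt no unexpected contact.
- **Not confirmed directly:** The contact's spring (0.6 N) was too weak to feel above sensor noise. How far home it is therefore rests on the hard stop and the pictures. The centre line came out 1 to 1.5 mm different depending on the feature I measured, which is within the gap's play.

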